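# File two paint pots into the pot lane

## Task

Fill the wooden pot lane in single file, one pot at a time: slide the red-lidded pot along the mat into the lane until it stands against the stop at the far end, and only then bring in the blue-lidded pot behind it until it stands against the red one. Keep the pots upright and on the mat all the way, pushing rather than picking them up, and leave the yellow-lidded pot beside them where it stands.

Things in the scene. Friction and masses are not known exactly. Their poses are not given: they have to be found in the camera images.
- pot_lane: Fixed wooden lane, no floor: two rails 135 mm long, 20 high, 12 thick, 70 mm clear between; at the mouth 47 mm long wings of rail height flare to about 120 mm clear (x -0.05 to 0); a darker 30 mm high stop block at the far end, inner face at x = 0.135. Origin: on the mat, midway between the rails where the straight part begins. x: from mouth to stop; z up. Mouth to the robot's left.
- red_pot: White screw-top paint pot with a red lid, 60 mm high, body 56 mm and lid 58 mm in diameter (lid from 48 mm up), about 0.14 kg, loose, standing on the mat left of the lane. Origin: centre of its underside, z up. Against the stop its centre is at lane x = 0.106.
- blue_pot: White screw-top paint pot with a blue lid, 58 mm high, body 52 mm and lid 54 mm in diameter (lid from 46 mm up), about 0.14 kg, loose, standing on the mat left of the lane. Origin: centre of its underside, z up. Touching the red pot the centres are 56 mm apart.
- yellow_pot: White screw-top pot with a yellow lid, 75 mm high, 66 mm in diameter, loose, a bystander near the other two pots; not to be moved. Origin: centre of its underside, z up.
Mind the look-alikes: they are no part of the job. What is meant by the red_pot is not green, pink or turquoise, and is the larger of those in its own colour.

How it is judged:
On the way, in this order (a step that is already met when the one before it is completed fails the run):
1. the red pot stands in the lane against the stop, the blue pot still outside the lane (x of red_pot in the frame of pot_lane between 0.094 and 0.125 m and y of red_pot in the frame of pot_lane between -0.015 and 0.015 m and x of blue_pot in the frame of pot_lane below 0 m), for 0.2 s.
2. the blue pot stands in the lane against the red one (x of blue_pot in the frame of pot_lane above 0.03 m and y of blue_pot in the frame of pot_lane between -0.017 and 0.017 m and horizontal distance between blue_pot and red_pot below 0.068 m), for 0.2 s.
At the end, for the whole second after the job is handed in: Both pots stand upright (within 10 degrees) on the mat between the rails and at rest: the red one within 12 mm of the stop, the blue one behind it within 12 mm of the red one; the yellow pot is within 20 mm of where it stood (all of step 2 and x of red_pot in the frame of pot_lane between 0.094 and 0.125 m and y of red_pot in the frame of pot_lane between -0.015 and 0.015 m and angle between each of red_pot, blue_pot's own z axis and vertical below 0.17 rad and height (world z) of each of red_pot, blue_pot below 0.008 m and linear speed of each of red_pot, blue_pot below 0.01 m/s and distance of yellow_pot from where it was at the start of the episode below 0.02 m); the robot touches nothing.
It fails at once if a pot to be filed tips over (more than 25 degrees) (angle between any of red_pot, blue_pot's own z axis and vertical above 0.44 rad).
It fails at once if a pot is lifted more than 18 mm off the mat instead of slid (height (world z) of any of red_pot, blue_pot above 0.018 m).
It fails at once if the yellow pot is moved more than 20 mm (distance of yellow_pot from where it was at the start of the episode above 0.02 m).
It also fails if it takes over 64 s, if anything falls off the work surface, if the arm or the gripper's body presses on something with over 40 N, if the wrist force passes 120 N, or if a joint passes its speed limit or range.

## Robot

A 6-joint arm with a two-finger parallel gripper is mounted at the origin on a cart in front of the work surface, level with it; the furniture and walls round the work are solid. World frame = base frame: x ahead of the robot, y to its left, z up, the work surface at z = 0. Lengths are in m, angles in rad, forces in N, time in s.
With the tool pointing down it reaches from about 0.425 to 0.95 m from the base axis. Payload 3.5 kg.
Tool frame: the origin (TCP) lies midway between the tips of the shut fingers; the grasp point (between the pads) lies 19 mm behind it; z points along the fingers, x is the direction in which the jaws open and shut, and the axes are right-handed (so a half turn about z gives the same grasp; the last joint's range is limited). The gripper opens to 85 mm and grips with 20 to 120 N. Pads are 22 mm wide; open, the fingers measure 114 mm over their backs; the gripper's body (76 mm by 85 mm) begins 54 mm behind the grasp point. The pads swing forward as they close: fully open they stand 13 mm farther back than shut.
Start: joints at [1.129, 0.286, 1.577, -0, 1.279, -0.15], TCP at [0.194, 0.646, 0.231] pointing down, gripper open.
Joint ranges: [-2.77, 2.77], [-0.9, 2.22], [0.21, 2.48], [-1.53, 4.67], [0.24, 2.81], [-2.84, 2.84]. Speed limits (rad/s): [2.79, 2.79, 3.14, 3.14, 3.14, 3.14].

## Interface

Orientations are given as a unit quaternion [x, y, z, w].
In Python, from plant import readout, optics, ctrl gives the robot as it stands. The module is installed in compiled form; this text tells all that it offers.
- The arm moves only by the shell command python3 -m crank 'ROWS' [OPENING] [FORCE]. ROWS is text: rows parted by semicolons, each of 6 numbers parted by spaces: the shift along the tool's x, y, z in mm, then the turn, a rotation vector about the tool's x, y, z in rad. In form: dx dy dz ax ay az; .... A call has 1 to 5 rows; each row shifts and turns the commanded pose from where the row before left it, along the tool's axes as they then stand; what a row does not reach is not made up. A row lasts 1/8 s, in which the tool goes at most 62.5 mm and 10.7 degrees, less where a joint would pass 70% of its speed; a pose out of reach is approached as far as the arm can. A call is refused whole if a number of a shift passes 62.5 or a number of a turn 0.188, either way. A call with a gripper value outside its range is refused whole. OPENING is the opening, from -1 (shut) to 1 (fully open), set as the call begins (- or left out, the last holds). The fingers move at their own pace and stop on an object; FORCE is the grip in N (left out, the last holds). Time passes only in rows, so rows that do not move let the fingers close. It gives the time, the measured TCP pose, the force and the opening at its end, in the units of the state.
- readout.get_state(): the state, without advancing time (a new reading comes with each control period).
- optics.read_camera(name): name is "scene" or "top" or "wrist"; returns the picture (400x640x3 uint8, red, green, blue); there is no depth.
- optics.calibration(name): a dict with "mtx" (3x3 intrinsics, pixels), "rvec" (rotation vector, rad) and "tvec" (3), from world to camera coordinates, as OpenCV has them; the wrist camera has in their place "tool_from_camera" (4x4, takes a point from camera to tool coordinates, whose origin is the TCP and whose axes are the tool frame's). Camera axes: x right, y down, z forward; pixel columns grow to the right and rows downward; lengths in m; the calibration is good to about 2 mm. A picture is of the moment at which its call begins: read the wrist's pose just before it. calibration takes no time and is no camera call.
- ctrl.sign_off(): hands the job in, once; it reports no verdict.
Trained networks look in the newest picture that a camera, given by its name, has taken for a name from the list of things; names that differ only in an ending like _2 or _b are one class to them, and where a whole thing is asked for, a point or a joint stands for the part that bears it (a point fixed in the world has none). Each returns a list of dicts, best first, with "p" (0 to 1); they miss things now and then, are a little off and sometimes report something else, mostly with a low value. They report only what shows in the picture. A call takes as long as a camera call. They do not tell look-alikes from the thing itself.
- optics.recognise(camera, thing): "xy" ([column, row] as shares, 0 to 1, of the picture: columns of its width, rows of its height, amid what is visible of it).
The state is a dict: "time": time; "qpos": joint angles; "dq": joint speeds; "joint_efforts": joint torques, N m; "eef_pos": TCP position; "tcp_rot": TCP orientation; "contact_force": force on the tool from outside, world axes, zero at the start; "wrist_torque": the same for the moment, N m; "opening": opening from 0.0 (shut) to 1.0 (fully open).
Only numpy, scipy, OpenCV 4.12 (cv2) and the standard library are available. Lean on these libraries where they do the work, as an engineer would, in place of code of your own. Each camera call takes 0.05 s, during which the arm holds its last target.

## Working session

There is one attempt and no reset: what is moved stays moved. The work goes in short steps, Python scripts to look and compute and a shell command to move; the robot and the scene stay as the last step left them, time stands still between calls to the robot, and variables do not carry over. Pictures are saved under pics/ and viewed, and the job is handed in when it is done.

```bash
mkdir -p pics; python3 - <<'E'
from plant import readout, optics
import cv2
s=readout.get_state(); print({k:s[k] for k in('time','eef_pos','tcp_rot','opening')})
for c in('scene','top'):
    im=optics.read_camera(c); cv2.imwrite(f'pics/{c}0.png',im[:,:,::-1])
    for t in('pot_lane','red_pot','blue_pot','yellow_pot'):
        print(c,t,[( [round(d['xy'][0]*640),round(d['xy'][1]*400)],round(d['p'],2)) for d in optics.recognise(c,t)])
E
```

```text
{'time': 0.0, 'eef_pos': array([0.19384709, 0.64587785, 0.22993256]), 'tcp_rot': array([ 8.02396490e-01,  5.96790135e-01, -1.04947523e-03,  5.53834054e-04]), 'opening': 0.999252796532856}
scene pot_lane [([399, 273], 0.64)]
scene red_pot [([220, 211], 0.89), ([305, 137], 0.87), ([255, 193], 0.77), ([279, 164], 0.64)]
scene blue_pot [([253, 239], 0.72)]
scene yellow_pot [([335, 196], 0.9)]
top pot_lane [([453, 266], 0.58)]
top red_pot [([262, 234], 0.83), ([248, 181], 0.8), ([255, 283], 0.79), ([283, 177], 0.72), ([243, 124], 0.71)]
top blue_pot [([315, 291], 0.97)]
top yellow_pot [([343, 188], 0.98)]
```

View pics/scene0.png

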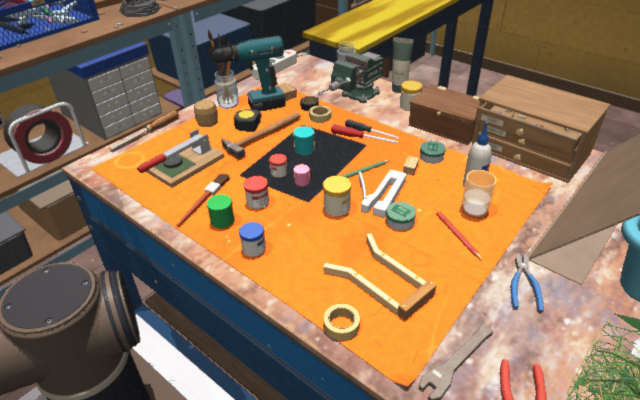

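View pics/top0.png

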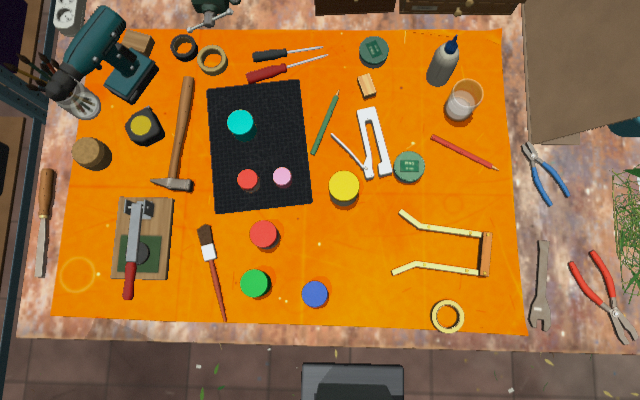

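Top view: there are two red ones. (262,234) on the orange mat is larger; (248,180) on the black mat is smaller. The look-alikes are green (255,283), pink (282,177) and turquoise (240,122). I take (262,234) as the red pot and will confirm with a crop and the sizes.

```bash
cat > h.py <<'E'
import numpy as np, cv2
from plant import readout, optics
from scipy.spatial.transform import Rotation as R
def ray(c,uv,z):
    k=optics.calibration(c); M=np.array(k['mtx'],float); Rm=cv2.Rodrigues(np.array(k['rvec'],float))[0]; t=np.array(k['tvec'],float).ravel()
    d=Rm.T@np.linalg.solve(M,[uv[0],uv[1],1.]); o=-Rm.T@t
    return o+d*(z-o[2])/d[2]
def proj(c,P):
    k=optics.calibration(c); return cv2.projectPoints(np.array(P,float).reshape(-1,3),np.array(k['rvec'],float),np.array(k['tvec'],float),np.array(k['mtx'],float),None)[0][:,0]
def blob(im,seed,rad,hsvf):
    hsv=cv2.cvtColor(im,cv2.COLOR_RGB2HSV); m=hsvf(hsv).astype(np.uint8)
    n,l,st,ce=cv2.connectedComponentsWithStats(m)
    b=min(range(1,n),key=lambda i:(np.hypot(*(ce[i]-seed))>rad, -st[i,4]))
    return ce[b],st[b]
E
python3 - <<'E'
from h import *
im=cv2.imread('pics/top0.png')[:,:,::-1].copy()
cv2.imwrite('pics/crop0.png',cv2.resize(im[110:330,200:520,::-1],None,fx=2.5,fy=2.5,interpolation=cv2.INTER_CUBIC))
hsv=cv2.cvtColor(im,cv2.COLOR_RGB2HSV)
for p in((262,234),(248,180),(315,293),(343,187),(255,283),(300,250),(430,265),(485,255),(410,268)): print(p,hsv[p[1],p[0]])
for n,p,z in(('red',(262,234),.06),('small',(248,180),.04),('blue',(315,293),.058),('yel',(343,187),.075),('green',(255,283),.06)): print(n,ray('top',p,z).round(3))
k=optics.calibration('top');Rm=cv2.Rodrigues(np.array(k['rvec'],float))[0];print('campos',-Rm.T@np.array(k['tvec'],float).ravel())
E
```

```text
(262, 234) [  2 174 232]
(248, 180) [  3 174 233]
(315, 293) [111 150 204]
(343, 187) [ 28 198 231]
(255, 283) [ 67 186 197]
(300, 250) [ 17 255 232]
(430, 265) [ 32  77 234]
(485, 255) [ 15 168 217]
(410, 268) [ 21 114 186]
red [0.539 0.222 0.06 ]
small [0.658 0.262 0.04 ]
blue [0.421 0.108 0.058]
yel [0.64  0.055 0.075]
green [0.438 0.231 0.06 ]
campos [0.43015124 0.06450879 1.04294586]
```

View pics/crop0.png

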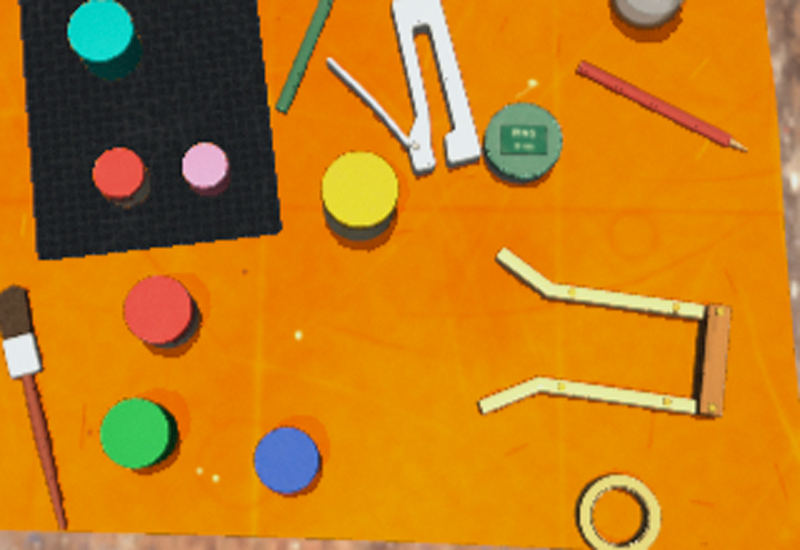

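```bash
cat >> h.py <<'E'
F={'red':(lambda h:(((h[...,0]<7)|(h[...,0]>172))&(h[...,1]>130)&(h[...,2]>120)),.06),
   'blue':(lambda h:((h[...,0]>103)&(h[...,0]<120)&(h[...,1]>110)&(h[...,2]>100)),.058),
   'yel':(lambda h:((h[...,0]>24)&(h[...,0]<31)&(h[...,1]>160)&(h[...,2]>150)),.075)}
def lid(im,n,seed,rad=25):
    f,z=F[n]; c,st=blob(im,np.array(seed,float),rad,f)
    d=2*np.sqrt(st[4]/np.pi); P=ray('top',c,z); e=ray('top',c+np.array([d,0]),z)
    return P,np.linalg.norm(e-P),c
LO=np.array([0,0.]);LY=0
E
python3 - <<'E'
from h import *
im=cv2.imread('pics/top0.png')[:,:,::-1].copy(); hsv=cv2.cvtColor(im,cv2.COLOR_RGB2HSV)
for n,s in(('red',(262,234)),('red',(248,180)),('blue',(315,293)),('yel',(343,187))):
    P,d,c=lid(im,n,s,12); print(n,P.round(4),'diam',d.round(4),c.round(1))
m=(hsv[...,0]>22)&(hsv[...,0]<40)&(hsv[...,1]<140)&(hsv[...,2]>190)
m=m.astype(np.uint8); m[:, :385]=0; m[:200]=0; m[285:]=0; m[:,500:]=0
n,l,st,ce=cv2.connectedComponentsWithStats(m)
fits=[]
for i in range(1,n):
    if st[i,4]<60: continue
    ys,xs=np.nonzero(l==i); W=np.array([ray('top',(x,y),.02)[:2] for x,y in zip(xs,ys)])
    print(st[i],'y range',W[:,1].min().round(4),W[:,1].max().round(4))
    S=W[W[:,1]<W[:,1].max()-.06]
    mu=S.mean(0); u=np.linalg.svd(S-mu)[2][0]; u*=-np.sign(u[1]); fits.append((mu,u)); print('mean',mu.round(4),'dir',u.round(4),'ang',np.degrees(np.arctan2(u[1],u[0])).round(2))
    t=(W-mu)@u; print('t range',t.min(),t.max(), 'width',np.ptp((S-mu)@[-u[1],u[0]]))
# stop
m2=(hsv[...,0]>8)&(hsv[...,0]<17)&(hsv[...,1]<200)&(hsv[...,2]>120); m2=m2.astype(np.uint8); m2[:,:475]=0;m2[:,498:]=0;m2[:222]=0;m2[282:]=0
ys,xs=np.nonzero(m2); W=np.array([ray('top',(x,y),.03)[:2] for x,y in zip(xs,ys)]); print('stop',W.mean(0),len(W))
u=fits[0][1]+fits[1][1];u/=np.linalg.norm(u);v=np.array([-u[1],u[0]])
mid=(fits[0][0]+fits[1][0])/2; print('sep',(fits[0][0]-fits[1][0])@v); 
sp=(W-mid)@u; print('stop along',np.percentile(sp,[2,50,98]), 'lat',((W-mid)@v).mean())
print('u',u,'mid',mid, 'dist stop in from mid')
E
```

```text
red [0.5399 0.2201 0.06  ] diam 0.0561 [262.8 233.6]
red [0.6563 0.2598 0.06  ] diam 0.0427 [247.1 178.7]
blue [0.4199 0.109  0.058 ] diam 0.0516 [314.2 293.7]
yel [0.6437 0.0543 0.075 ] diam 0.0628 [343.5 185.2]
[399 209  71  26 343] y range -0.2192 -0.0683
mean [ 0.5634 -0.1748] dir [-0.1186 -0.9929] ang -96.81
t range -0.10989970989519798 0.044407820305523815 width 0.010245208432111338
[392 261  86  14 405] y range -0.2339 -0.0534
mean [ 0.481 -0.174] dir [-0.1181 -0.993 ] ang -96.78
t range -0.11884576492117453 0.060577506089426025 width 0.010287547909429338
stop [ 0.51233022 -0.24988039] 373
sep 0.08187827499920297
stop along [0.0670915  0.07606226 0.08548975] lat -0.0008927672715851637
u [-0.1183383  -0.99297334] mid [ 0.52222544 -0.17439408] dist stop in from mid
```

```bash
sed -i '/^LO=/d' h.py; cat >> h.py <<'E'
U=np.array([-.1183,-.9930]);V=np.array([.9930,-.1183]);O=np.array([.5304,-.1059])
def lane(P): d=np.asarray(P)[:2]-O; return np.array([d@U,d@V])
def st():
    s=readout.get_state(); r=R.from_quat(s['tcp_rot']).as_matrix()
    print('t',round(s['time'],2),'lane',lane(s['eef_pos']).round(4),'z',s['eef_pos'][2].round(4),'toolx brg',np.degrees(np.arctan2(r[1,0],r[0,0])).round(1),'tilt',np.degrees(np.arcsin(r[:2,2]@U)).round(1),np.degrees(np.arcsin(r[:2,2]@V)).round(1),'F',s['contact_force'].round(1),'op',round(s['opening'],3))
def look(name,reds=None,blues=None,yels=None):
    im=optics.read_camera('top'); cv2.imwrite(f'pics/{name}.png',cv2.resize(im[110:330,200:520,::-1],None,fx=2.5,fy=2.5,interpolation=cv2.INTER_CUBIC))
    for n,s in(('red',reds),('blue',blues),('yel',yels)):
        if s is not None:
            try:
                P,d,c=lid(im,n,s,25); print(n,'lane',lane(P).round(4),'diam',d.round(3),'px',c.round(0))
            except Exception as e: print(n,'?',e)
E
python3 -c "
from h import *
for p in ([.5399,.2201],[.4199,.109],[.6437,.0543]): print(lane(p))"
python3 -m crank '0 0 0 0 0 0.175;0 0 0 0 0 0.175;0 0 0 0 0 0.175;0 0 0 0 0 0.175;0 0 0 0 0 0.175' -0.4 20
python3 -m crank '0 0 0 0 0 0.175;0 0 0 0 0 0.175;0 0 0 0 0 0.173;0 0 0 0 0 0;0 0 0 0 0 0'
python3 -c "
from h import *
st()"
```

```text
[-0.32484185 -0.0291323 ]
[-0.20032355 -0.13514917]
[-0.17248199  0.09355524]
time: 1.12
eef_pos: [0.1941, 0.6465, 0.2314]
tcp_rot: [0.98, 0.198, 0.0, -0.0]
contact_force: [0.1, 0.1, -0.8]
opening: 0.3
time: 1.75
eef_pos: [0.1941, 0.6465, 0.2314]
tcp_rot: [0.998, -0.058, 0.0, -0.0]
contact_force: [-0.3, 0.2, 1.2]
opening: 0.299
t 1.75 lane [-0.7073 -0.4229] z 0.2314 toolx brg -6.7 tilt -0.0 0.0 F [-0.3  0.2  1.2] op 0.299
```

```bash

python3 -m crank '49 40 0 0 0 0;49 40 0 0 0 0;49 40 0 0 0 0;49 40 0 0 0 0;49 40 0 0 0 0' 
python3 -m crank '49 40 0 0 0 0;49 40 0 0 0 0;50 42 0 0 0 0;0 0 0 -0.13 0 0;0 0 0 -0.12 0 0'
python3 -c "
from h import *
st(); look('a1',(262,234),(315,293),(343,187))"
```

```text
time: 2.38
eef_pos: [0.4123, 0.42, 0.2317]
tcp_rot: [0.998, -0.058, 0.0, -0.0]
contact_force: [0.5, 1.4, -0.1]
opening: 0.3
time: 3.0
eef_pos: [0.5419, 0.2841, 0.2319]
tcp_rot: [0.99, -0.06, -0.007, 0.126]
contact_force: [-0.7, -0.1, -0.8]
opening: 0.302
t 3.0 lane [-0.3886 -0.0347] z 0.2319 toolx brg -6.9 tilt 14.5 -0.0 F [-0.7 -0.1 -0.8] op 0.302
red lane [-0.3247 -0.0291] diam 0.056 px [263. 234.]
blue lane [-0.2001 -0.1352] diam 0.052 px [314. 294.]
yel lane [-0.1725  0.0931] diam 0.063 px [343. 185.]
```

View pics/a1.png

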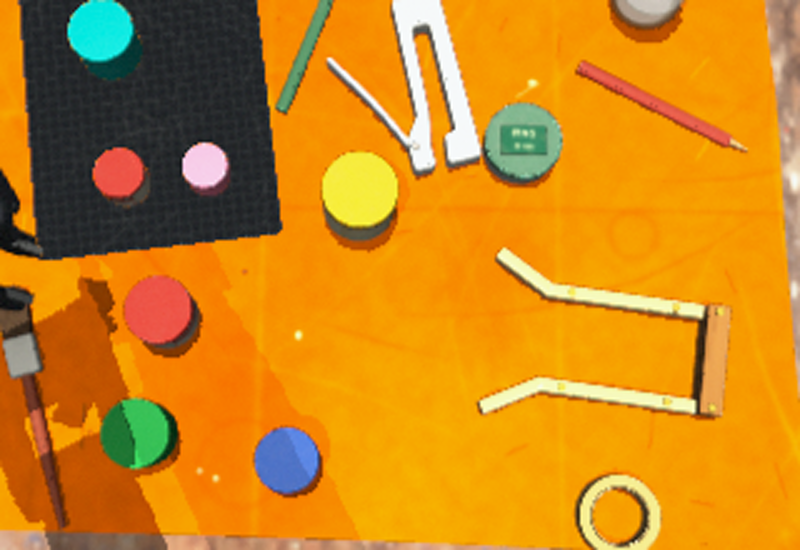

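```bash

python3 -m crank '3 -13.5 52.8 0 0 0;3 -13.5 52.8 0 0 0;0 -13.5 52.8 0 0 0;0 -13.5 52.8 0 0 0;0 0 0 0 0 0' 
python3 - <<'E'
from h import *
st(); s=readout.get_state(); im=optics.read_camera('wrist'); cv2.imwrite('pics/w1.png',im[:,:,::-1])
im=optics.read_camera('scene'); cv2.imwrite('pics/s1.png',cv2.resize(im[100:300,140:460,::-1],None,fx=2.5,fy=2.5))
E
```

```text
time: 3.68
eef_pos: [0.5421, 0.2835, 0.008]
tcp_rot: [0.99, -0.058, -0.013, 0.127]
contact_force: [0.4, -0.2, -0.4]
opening: 0.301
t 3.67 lane [-0.3881 -0.0344] z 0.008 toolx brg -6.8 tilt 14.6 -0.6 F [ 0.4 -0.2 -0.4] op 0.301
```

View pics/w1.png

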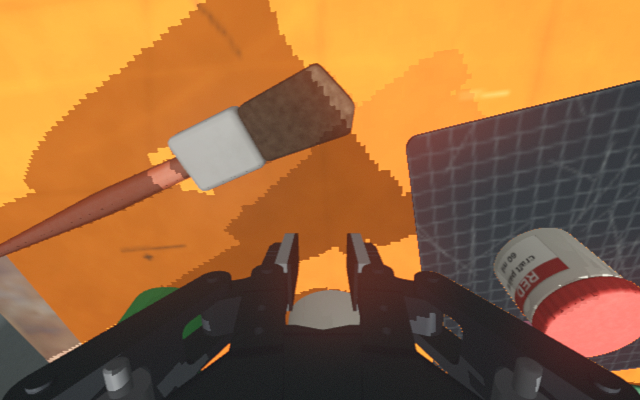

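View pics/s1.png

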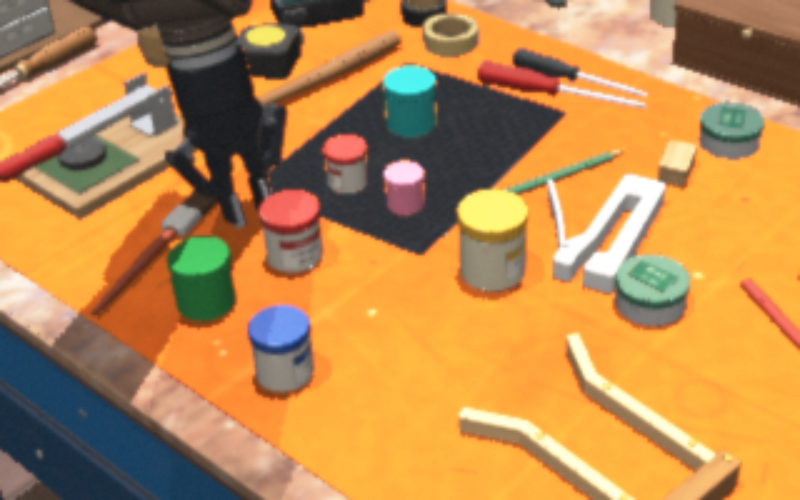

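```bash

python3 -m crank '5.5 5 0.5 0 0.01 0;0 8 2 0 0 0;0 8 2 0 0 0;0 8 2 0 0 0;0 8 2 0 0 0' 
python3 -m crank '0 8 2 0 0 0;1 10 2.6 0 0 0;1 10 2.6 0 0 0;1 10 2.6 0 0 0;0 0 0 0 0 0' 
python3 - <<'E'
from h import *
st(); look('a2',(285,237),(315,293),(343,187))
im=optics.read_camera('scene'); cv2.imwrite('pics/s2.png',cv2.resize(im[100:300,140:460,::-1],None,fx=2.5,fy=2.5))
E
```

```text
time: 4.4
eef_pos: [0.5476, 0.2467, 0.0146]
tcp_rot: [0.991, -0.059, -0.002, 0.124]
contact_force: [-0.3, 1.1, 1.3]
opening: 0.301
time: 5.03
eef_pos: [0.5457, 0.2063, 0.0139]
tcp_rot: [0.99, -0.059, -0.003, 0.125]
contact_force: [0.6, 0.3, 0.3]
opening: 0.298
t 5.03 lane [-0.3119 -0.0217] z 0.0139 toolx brg -6.7 tilt 14.4 0.5 F [0.6 0.3 0.3] op 0.298
red lane [-0.2777 -0.0213] diam 0.056 px [286. 233.]
blue lane [-0.2003 -0.1353] diam 0.051 px [314. 294.]
yel lane [-0.1725  0.0932] diam 0.063 px [344. 185.]
```

View pics/a2.png

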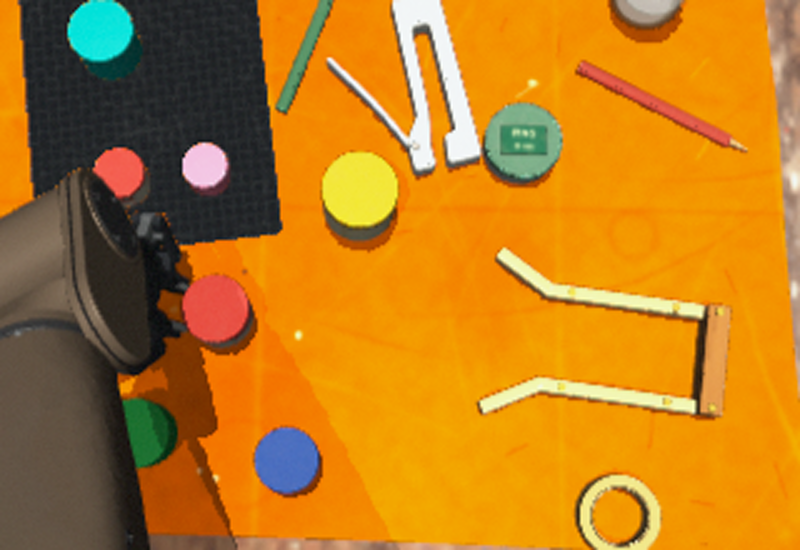

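View pics/s2.png

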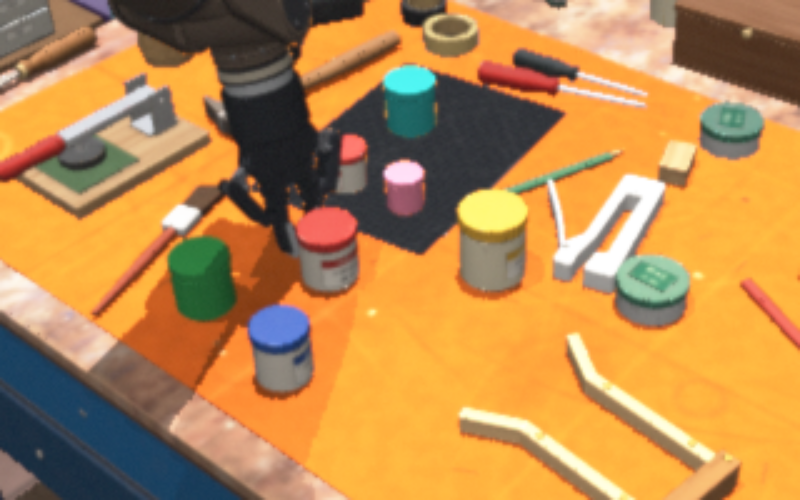

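```bash

python3 -m crank '1.5 14.5 3.7 0 0 0;1.5 14.5 3.7 0 0 0;1.5 14.5 3.7 0 0 0;1.5 14.5 3.7 0 0 0;1.5 14.5 3.7 0 0 0' 
python3 -m crank '1.5 14.5 3.7 0 0 0;1.5 14.5 3.7 0 0 0;1.5 14.5 3.7 0 0 0;1.5 14.5 3.7 0 0 0;0 0 0 0 0 0' 
python3 - <<'E'
from h import *
st(); look('a3',(350,247),(315,293),(343,187))
E
```

```text
time: 5.75
eef_pos: [0.5446, 0.1312, 0.0142]
tcp_rot: [0.99, -0.059, -0.003, 0.125]
contact_force: [-0.1, 1.2, -0.2]
opening: 0.299
time: 6.38
eef_pos: [0.5437, 0.071, 0.0144]
tcp_rot: [0.99, -0.059, -0.003, 0.125]
contact_force: [-0.1, -0.3, 0.1]
opening: 0.3
t 6.38 lane [-0.1773 -0.0077] z 0.0144 toolx brg -6.8 tilt 14.3 0.5 F [-0.1 -0.3  0.1] op 0.3
red lane [-0.1421 -0.0077] diam 0.057 px [351. 236.]
blue lane [0.2717 0.1769] diam 0.032 px [557. 178.]
yel lane [-0.1706  0.0973] diam 0.058 px [345. 184.]
```

View pics/a3.png

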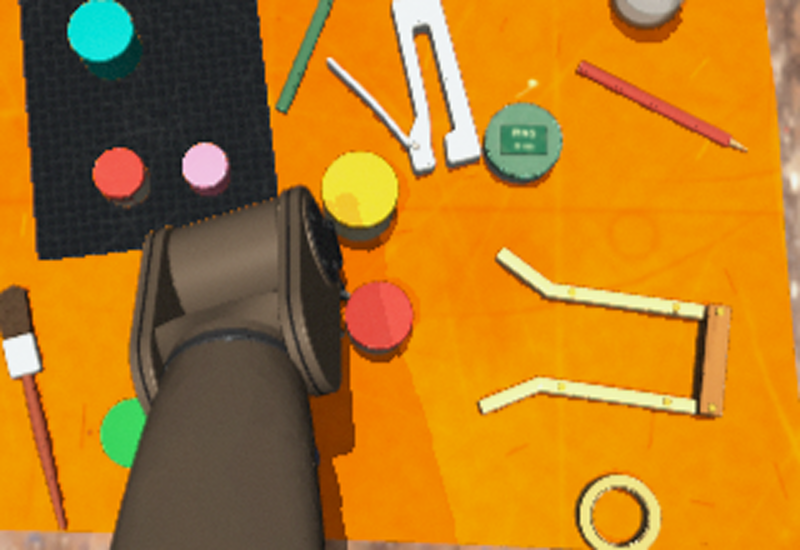

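```bash

python3 -m crank '1.5 14.5 3.7 0 0 0;1.5 14.5 3.7 0 0 0;1.5 14.5 3.7 0 0 0;1.5 14.5 3.7 0 0 0;1.5 14.5 3.7 0 0 0' 
python3 -m crank '0 14.5 3.7 0 0 0;0 14.5 3.7 0 0 0;0 14.5 3.7 0 0 0;0 14.5 3.7 0 0 0;0 0 0 0 0 0' 
python3 - <<'E'
from h import *
st(); look('a4',(420,245),(315,293),(343,187))
E
```

```text
time: 7.05
eef_pos: [0.5424, -0.0041, 0.0144]
tcp_rot: [0.99, -0.059, -0.002, 0.125]
contact_force: [1.2, 0.3, 0.3]
opening: 0.301
time: 7.68
eef_pos: [0.5353, -0.0637, 0.0145]
tcp_rot: [0.99, -0.059, -0.003, 0.125]
contact_force: [0.1, 1.1, 0.6]
opening: 0.299
t 7.67 lane [-0.0425 -0.0002] z 0.0145 toolx brg -6.8 tilt 14.4 0.5 F [0.1 1.1 0.6] op 0.299
red lane [0.0007 0.0005] diam 0.045 px [420. 242.]
blue lane [-0.2003 -0.1351] diam 0.052 px [314. 294.]
yel lane [-0.1726  0.0933] diam 0.063 px [343. 185.]
```

View pics/a4.png

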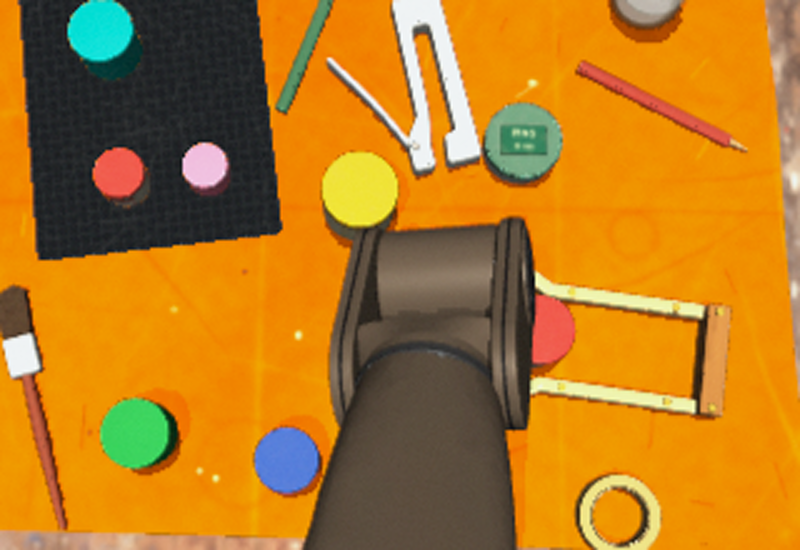

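```bash

python3 -m crank '0 14.5 3.7 0 0 0;0 14.5 3.7 0 0 0;0 14.5 3.7 0 0 0;0 14.5 3.7 0 0 0;0 14.5 3.7 0 0 0' 
python3 -m crank '0 14.5 3.7 0 0 0;0 8 2 0 0 0;0 5 1.3 0 0 0;0 3 0.8 0 0 0;0 0 0 0 0 0' 
python3 - <<'E'
from h import *
st(); look('a5',(470,253))
im=optics.read_camera('scene'); cv2.imwrite('pics/s5.png',cv2.resize(im[150:350,240:560,::-1],None,fx=2.5,fy=2.5))
E
```

```text
time: 8.35
eef_pos: [0.5266, -0.1379, 0.0144]
tcp_rot: [0.99, -0.059, -0.003, 0.125]
contact_force: [0.3, 1.6, -0.2]
opening: 0.303
time: 8.98
eef_pos: [0.5232, -0.1681, 0.0145]
tcp_rot: [0.99, -0.058, -0.002, 0.125]
contact_force: [0.1, 0.0, 0.1]
opening: 0.298
t 8.97 lane [0.0626 0.0002] z 0.0145 toolx brg -6.7 tilt 14.3 0.6 F [0.1 0.  0.1] op 0.298
red lane [ 0.1174 -0.0009] diam 0.021 px [476. 251.]
```

View pics/a5.png

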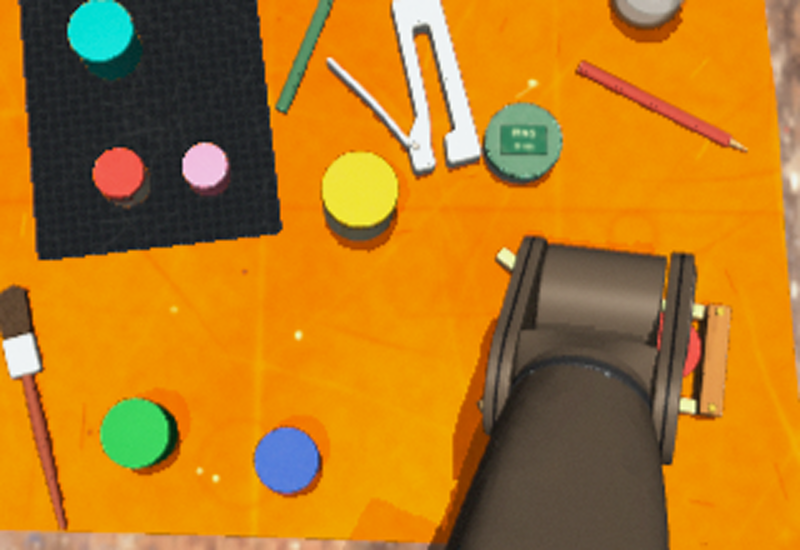

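View pics/s5.png

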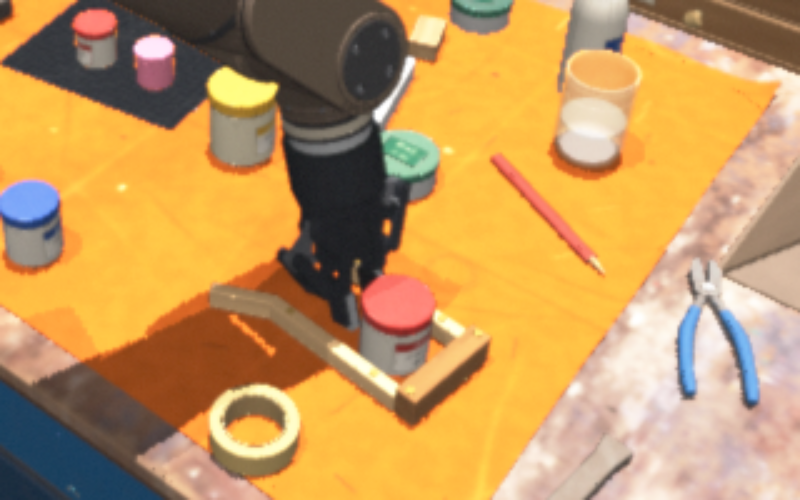

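Red is 5–8 mm short of the stop, so I'll creep in.

```bash

python3 -m crank '0 3 0.8 0 0 0;0 2 0.5 0 0 0;0 0 0 0 0 0' 
python3 -m crank '0 2 0.5 0 0 0;0 2 0.5 0 0 0;0 0 0 0 0 0' 
python3 - <<'E'
from h import *
st()
E
```

```text
time: 9.45
eef_pos: [0.5226, -0.1732, 0.0145]
tcp_rot: [0.99, -0.058, -0.002, 0.125]
contact_force: [0.2, 0.4, -0.1]
opening: 0.304
time: 9.82
eef_pos: [0.5221, -0.1774, 0.0144]
tcp_rot: [0.99, -0.058, -0.002, 0.125]
contact_force: [0.5, 0.8, 0.2]
opening: 0.303
t 9.82 lane [0.072  0.0002] z 0.0144 toolx brg -6.7 tilt 14.3 0.6 F [0.5 0.8 0.2] op 0.303
```

```bash

python3 -m crank '0 1.5 0.4 0 0 0;0 0 0 0 0 0' 
python3 -m crank '0 1.5 0.4 0 0 0;0 0 0 0 0 0' 
python3 - <<'E'
from h import *
st()
im=optics.read_camera('scene'); cv2.imwrite('pics/s6.png',cv2.resize(im[220:340,340:500,::-1],None,fx=4,fy=4))
E
```

```text
time: 10.07
eef_pos: [0.5219, -0.1788, 0.0144]
tcp_rot: [0.99, -0.058, -0.002, 0.125]
contact_force: [0.7, 0.8, 0.7]
opening: 0.297
time: 10.32
eef_pos: [0.5217, -0.1803, 0.0144]
tcp_rot: [0.99, -0.058, -0.002, 0.125]
contact_force: [-0.1, 0.7, 0.2]
opening: 0.302
t 10.32 lane [0.0749 0.0002] z 0.0144 toolx brg -6.7 tilt 14.3 0.6 F [-0.1  0.7  0.2] op 0.302
```

View pics/s6.png

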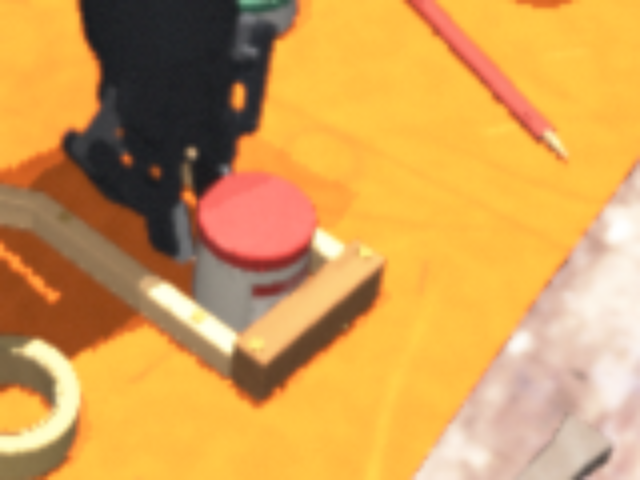

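```bash

python3 -m crank '0 1.5 0.4 0 0 0;0 0 0 0 0 0' 
python3 -m crank '0 1.5 0.4 0 0 0;0 0 0 0 0 0' 

```

```text
time: 10.62
eef_pos: [0.5217, -0.1809, 0.0143]
tcp_rot: [0.991, -0.059, -0.002, 0.124]
contact_force: [0.7, 5.7, 2.0]
opening: 0.3
time: 10.88
eef_pos: [0.5216, -0.1812, 0.0142]
tcp_rot: [0.991, -0.059, -0.002, 0.123]
contact_force: [0.6, 10.3, 3.5]
opening: 0.3
```

```bash

python3 -m crank '0 -10 -2.6 0 0 0;0 -48 -12 0 0 0;0 12 -48.5 0 0 0;0 12 -48.5 0 0 0;0 12 -48.5 0 0 0' 
python3 -m crank '0 0 0 0.13 0 0;0 0 0 0.12 -0.01 0;-45 -55 0 0 0 0;-45 -55 0 0 0 0;-45 -55 0 0 0 0' 0.4
python3 -m crank '0 -50 0 0 0 0;0 0 0 0 0 0' 
python3 - <<'E'
from h import *
st(); look('a7',(470,253),(315,293),(343,187))
E
```

```text
time: 11.5
eef_pos: [0.5267, -0.1226, 0.1655]
tcp_rot: [0.99, -0.058, -0.003, 0.125]
contact_force: [0.9, -0.1, -0.4]
opening: 0.301
time: 12.12
eef_pos: [0.4249, 0.036, 0.164]
tcp_rot: [0.998, -0.059, -0.0, 0.0]
contact_force: [0.4, 0.5, -0.1]
opening: 0.702
time: 12.38
eef_pos: [0.4313, 0.0873, 0.1642]
tcp_rot: [0.998, -0.056, 0.0, 0.0]
contact_force: [0.3, 0.2, -0.6]
opening: 0.699
t 12.38 lane [-0.1801 -0.1213] z 0.1642 toolx brg -6.4 tilt 0.0 0.0 F [ 0.3  0.2 -0.6] op 0.699
red lane [0.1077 0.0005] diam 0.057 px [472. 249.]
blue lane [0.2387 0.1539] diam 0.032 px [540. 186.]
yel lane [-0.1726  0.0934] diam 0.063 px [343. 185.]
```

View pics/a7.png

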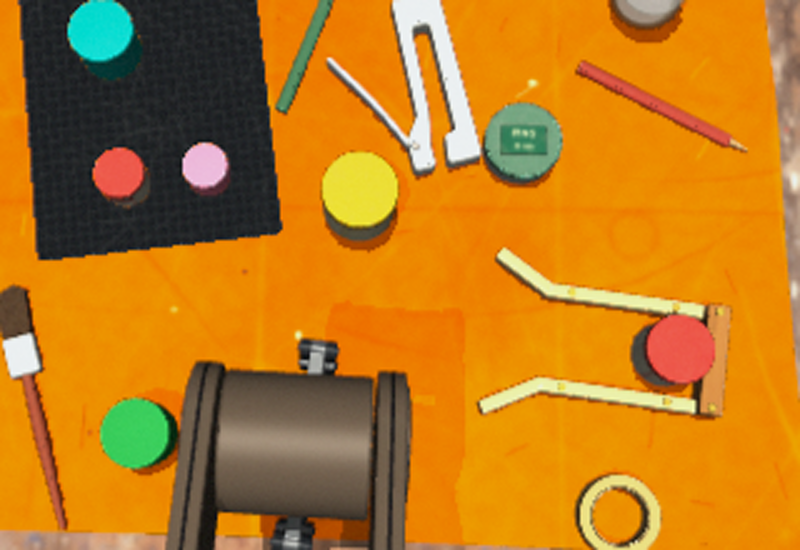

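```bash

python3 -m crank '-13.5 -20 0 0 0 -0.006;0 0 0 0 0 0;0 0 0 0 0 0' 1
python3 - <<'E'
from h import *
st()
im=optics.read_camera('wrist'); cv2.imwrite('pics/w8.png',im[:,:,::-1])
k=optics.calibration('wrist'); T=np.array(k['tool_from_camera']); M=np.array(k['mtx'])
s=readout.get_state(); r=R.from_quat(s['tcp_rot']).as_matrix()
P=np.array([*(O-.2001*U-.1352*V),.058]); pt=r.T@(P-s['eef_pos']); print('blue in tool',pt)
E
```

```text
time: 12.8
eef_pos: [0.4213, 0.1054, 0.1641]
tcp_rot: [0.998, -0.056, 0.0, 0.0]
contact_force: [-0.4, -0.1, 0.3]
opening: 0.999
t 12.8 lane [-0.1969 -0.1334] z 0.1641 toolx brg -6.4 tilt 0.0 0.0 F [-0.4 -0.1  0.3] op 0.999
blue in tool [-0.00184446 -0.0033077   0.10611711]
```

View pics/w8.png

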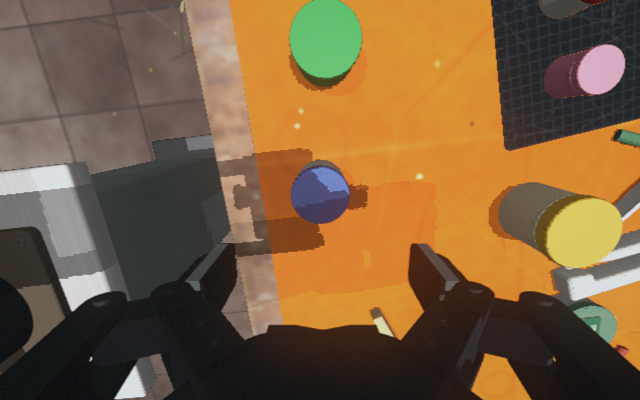

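```bash

python3 -m crank '-2 -3 40 0 0 0;0 0 50 0 0 0;0 0 40 0 0 0;0 0 20 0 0 0;0 0 0 0 0 0'
python3 -m crank '0 0 0 0 0 0;0 0 0 0 0 0;0 0 0 0 0 0' 0.34
python3 - <<'E'
from h import *
st()
im=optics.read_camera('wrist'); cv2.imwrite('pics/w9.png',im[:,:,::-1])
E
```

```text
time: 13.48
eef_pos: [0.4179, 0.1088, 0.0125]
tcp_rot: [0.998, -0.056, -0.002, 0.0]
contact_force: [0.6, -0.6, 0.7]
opening: 1.0
time: 13.85
eef_pos: [0.42, 0.1096, 0.0151]
tcp_rot: [0.998, -0.056, 0.001, -0.0]
contact_force: [0.1, 1.2, -0.1]
opening: 0.672
t 13.85 lane [-0.2009 -0.1352] z 0.0151 toolx brg -6.4 tilt -0.0 0.1 F [ 0.1  1.2 -0.1] op 0.672
```

View pics/w9.png

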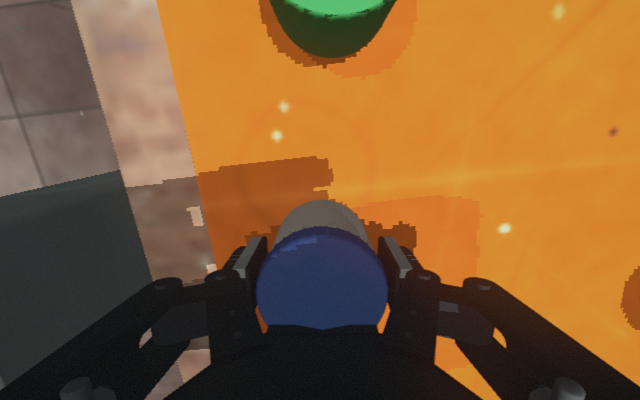

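```bash

python3 -m crank '4 0 0 0 0 0;10 0 0 0 0 0;10 0 0 0 0 0;10 0 0 0 0 0;10 0 0 0 0 0'
python3 -m crank '0 0 0 0 0 0'
python3 - <<'E'
from h import *
st(); look('a10',None,None,(343,187))
im=optics.read_camera('scene'); cv2.imwrite('pics/s10.png',cv2.resize(im[140:340,180:500,::-1],None,fx=2.5,fy=2.5))
im=optics.read_camera('wrist'); cv2.imwrite('pics/w10.png',im[:,:,::-1])
E
```

```text
time: 14.52
eef_pos: [0.4636, 0.1046, 0.014]
tcp_rot: [0.998, -0.056, -0.0, 0.0]
contact_force: [-2.7, -0.0, 2.1]
opening: 0.666
time: 14.65
eef_pos: [0.4643, 0.1045, 0.0143]
tcp_rot: [0.998, -0.056, 0.001, -0.0]
contact_force: [0.5, -0.1, -0.3]
opening: 0.669
t 14.65 lane [-0.2012 -0.0905] z 0.0143 toolx brg -6.4 tilt -0.0 0.1 F [ 0.5 -0.1 -0.3] op 0.669
yel lane [-0.1726  0.0933] diam 0.063 px [343. 185.]
```

View pics/s10.png

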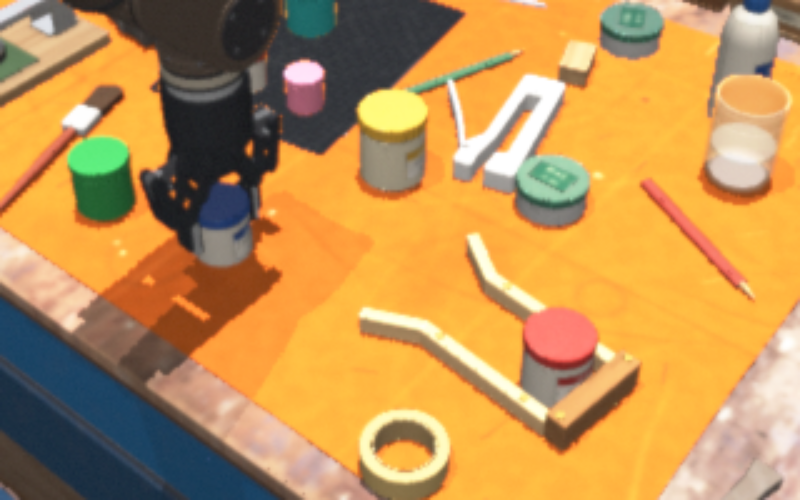

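View pics/w10.png

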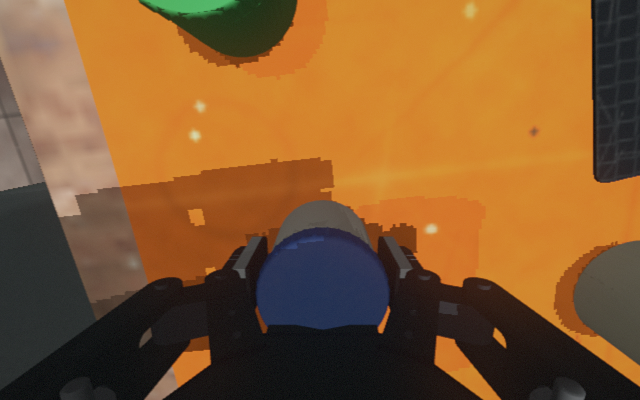

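```bash

python3 -m crank '12 0 0 0 0 0;12 0 0 0 0 0;12 0 0 0 0 0;12 0 0 0 0 0;12 0 0 0 0 0'
python3 -m crank '0 0 0 0 0 0;0 0 0 0 0 0' 0.7
python3 - <<'E'
from h import *
st(); look('a11',None,None,(343,187))
im=optics.read_camera('wrist'); cv2.imwrite('pics/w11.png',im[:,:,::-1])
E
```

```text
time: 15.42
eef_pos: [0.5234, 0.098, 0.014]
tcp_rot: [0.998, -0.056, -0.0, 0.0]
contact_force: [-1.2, 0.2, 1.0]
opening: 0.673
time: 15.68
eef_pos: [0.5225, 0.0981, 0.014]
tcp_rot: [0.998, -0.056, -0.0, 0.0]
contact_force: [-0.3, -0.7, -0.7]
opening: 0.847
t 15.68 lane [-0.2016 -0.0319] z 0.014 toolx brg -6.4 tilt 0.0 -0.0 F [-0.3 -0.7 -0.7] op 0.847
yel lane [-0.1726  0.0933] diam 0.063 px [343. 185.]
```

View pics/w11.png

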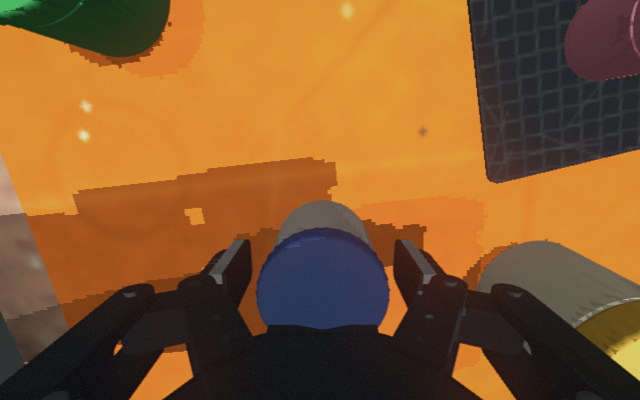

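```bash

python3 -m crank '0 0 -45 0 0 0;0 0 -55 0 0 0;0 -35 -50 0 0 -0.006;0 -35 0 -0.13 0 0;0 0 0 -0.12 0 0'
python3 -m crank '0 0 0 0 0 0' -0.4
python3 - <<'E'
from h import *
st(); look('a12',(470,253),(325,240),(343,187))
E
```

```text
time: 16.4
eef_pos: [0.5306, 0.1695, 0.166]
tcp_rot: [0.991, -0.051, -0.005, 0.126]
contact_force: [-0.1, -0.3, -2.0]
opening: 0.849
time: 16.52
eef_pos: [0.5294, 0.1693, 0.1635]
tcp_rot: [0.991, -0.05, -0.007, 0.124]
contact_force: [0.4, 0.3, -0.5]
opening: 0.654
t 16.52 lane [-0.2732 -0.0335] z 0.1635 toolx brg -5.8 tilt 14.3 0.2 F [ 0.4  0.3 -0.5] op 0.654
red lane [0.1076 0.0005] diam 0.056 px [472. 249.]
blue lane [-0.2006 -0.0325] diam 0.051 px [322. 244.]
yel lane [-0.1726  0.0932] diam 0.063 px [343. 185.]
```

View pics/a12.png

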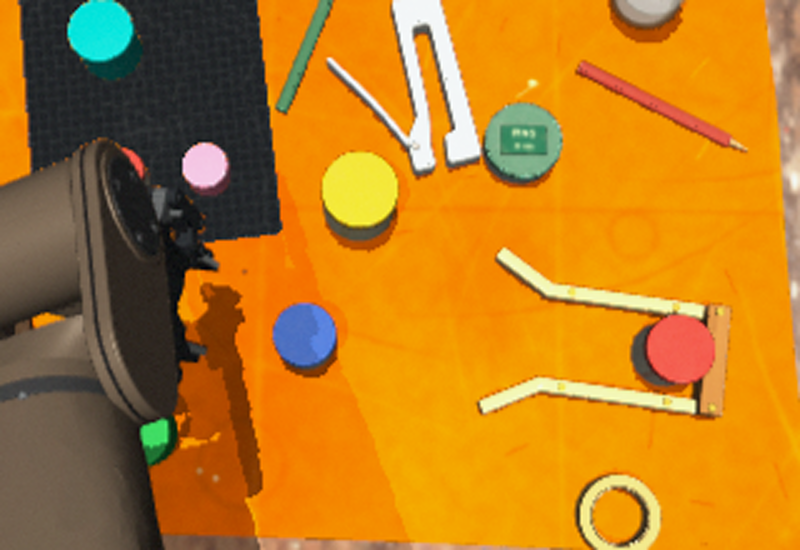

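```bash

python3 -m crank '1 -12.3 48.5 0 0 0.017;0 -12.3 48.5 0 0 0;0 -12.3 48.5 0 0 0;0 0 0 0 0 0;0 0 0 0 0 0' -0.4
python3 - <<'E'
from h import *
st()
E
```

```text
time: 17.2
eef_pos: [0.5327, 0.1668, 0.0157]
tcp_rot: [0.99, -0.061, -0.005, 0.124]
contact_force: [0.7, 0.9, 1.2]
opening: 0.298
t 17.2 lane [-0.2711 -0.03  ] z 0.0157 toolx brg -7.0 tilt 14.3 0.3 F [0.7 0.9 1.2] op 0.298
```

```bash

python3 -m crank '-2 9 2.3 0 0 0;0 9 2.3 0 0 0;0 9 2.3 0 0 0;0 9 2.3 0 0 0;2 10 2.6 0 0 0'
python3 -m crank '2 10 2.6 0 0 0;2 10 2.6 0 0 0;2 10 2.6 0 0 0;2 10 2.6 0 0 0;2 10 2.6 0 0 0'
python3 - <<'E'
from h import *
st(); look('a13',None,(348,244),(343,187))
E
```

```text
time: 17.82
eef_pos: [0.5257, 0.1197, 0.014]
tcp_rot: [0.99, -0.061, -0.005, 0.124]
contact_force: [0.1, 1.2, 0.1]
opening: 0.3
time: 18.45
eef_pos: [0.5294, 0.067, 0.0138]
tcp_rot: [0.99, -0.061, -0.006, 0.125]
contact_force: [-0.4, 2.4, 0.9]
opening: 0.3
t 18.45 lane [-0.1716 -0.0214] z 0.0138 toolx brg -7.0 tilt 14.3 0.2 F [-0.4  2.4  0.9] op 0.3
blue lane [-0.1405 -0.022 ] diam 0.051 px [351. 243.]
yel lane [-0.1723  0.0952] diam 0.061 px [344. 184.]
```

View pics/a13.png

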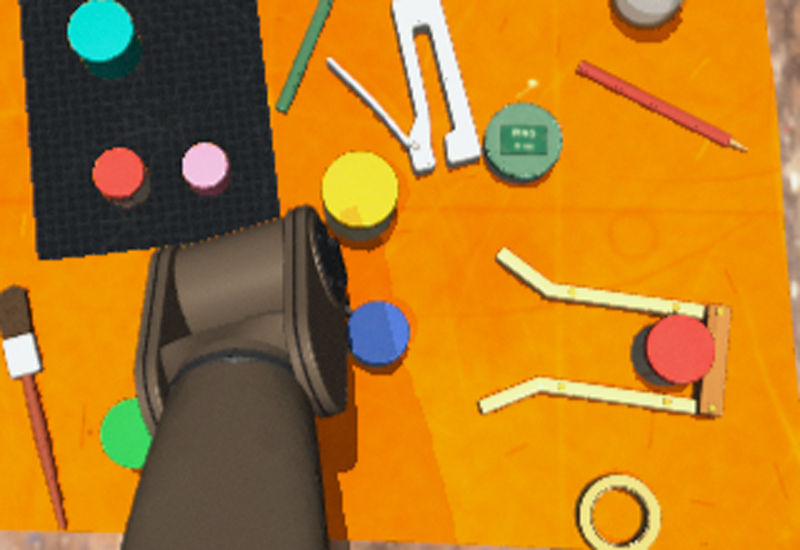

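```bash

python3 -m crank '3 13.5 3.5 0 0 0;3 13.5 3.5 0 0 0;3 13.5 3.5 0 0 0;3 13.5 3.5 0 0 0;3 13.5 3.5 0 0 0'
python3 -m crank '3 13.5 3.5 0 0 0;3 13.5 3.5 0 0 0;0 0 0 0 0 0'
python3 - <<'E'
from h import *
st(); look('a14',None,(398,247),(343,187))
im=optics.read_camera('scene'); cv2.imwrite('pics/s14.png',cv2.resize(im[150:350,240:560,::-1],None,fx=2.5,fy=2.5))
E
```

```text
time: 19.12
eef_pos: [0.5358, -0.0044, 0.0135]
tcp_rot: [0.99, -0.061, -0.006, 0.125]
contact_force: [0.0, 2.4, 1.0]
opening: 0.299
time: 19.5
eef_pos: [0.5383, -0.0331, 0.0133]
tcp_rot: [0.99, -0.061, -0.006, 0.125]
contact_force: [-0.4, 0.0, 0.2]
opening: 0.304
t 19.5 lane [-0.0732 -0.0008] z 0.0133 toolx brg -7.0 tilt 14.4 0.1 F [-0.4  0.   0.2] op 0.304
blue lane [-0.0349 -0.0002] diam 0.043 px [403. 240.]
yel lane [-0.1727  0.0939] diam 0.063 px [343. 185.]
```

View pics/a14.png

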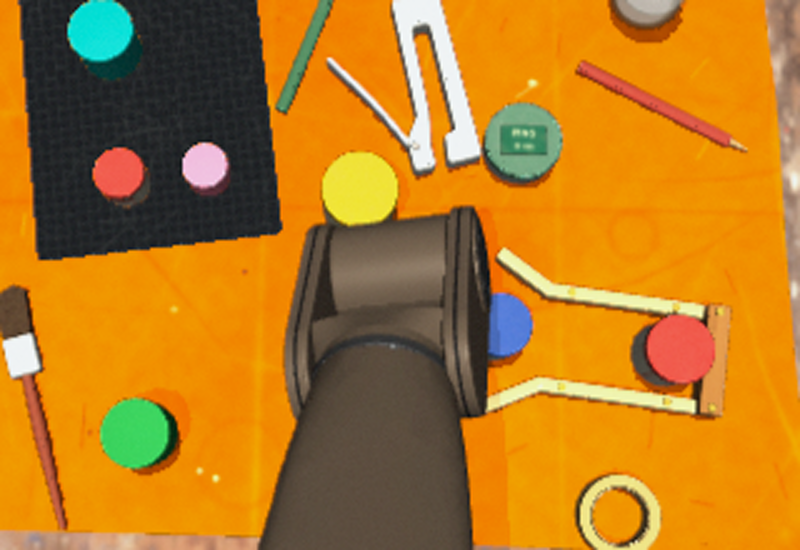

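View pics/s14.png

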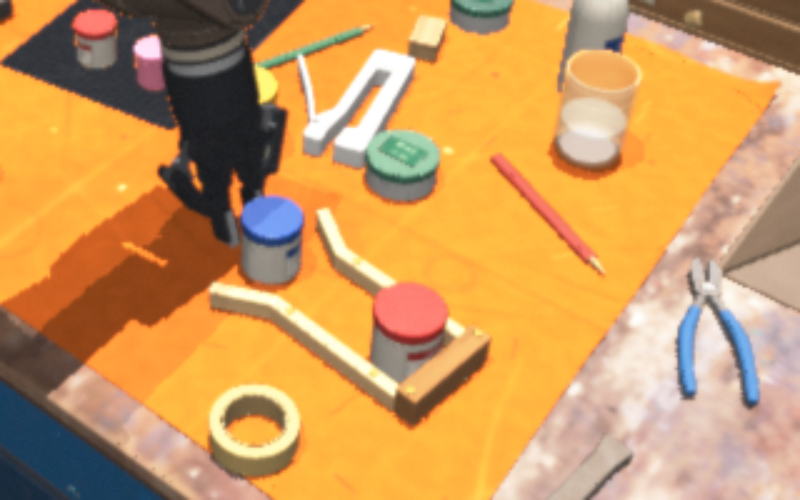

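```bash

python3 -m crank '0 13.5 3.5 0 0 0;0 13.5 3.5 0 0 0;0 13.5 3.5 0 0 0;0 13.5 3.5 0 0 0;0 13.5 3.5 0 0 0'
python3 -m crank '0 9 2.3 0 0 0;0 3 0.8 0 0 0;0 0 0 0 0 0'
python3 -m crank '0 2 0.5 0 0 0;0 2 0.5 0 0 0;0 0 0 0 0 0'
python3 - <<'E'
from h import *
st(); look('a15',None,None,(343,187))
im=optics.read_camera('scene'); cv2.imwrite('pics/s15.png',cv2.resize(im[200:340,310:500,::-1],None,fx=4,fy=4))
E
```

```text
time: 20.23
eef_pos: [0.5296, -0.1021, 0.0132]
tcp_rot: [0.99, -0.061, -0.006, 0.125]
contact_force: [-0.2, 0.9, -1.0]
opening: 0.301
time: 20.6
eef_pos: [0.5283, -0.1135, 0.0132]
tcp_rot: [0.99, -0.061, -0.006, 0.125]
contact_force: [-0.2, 0.3, 0.3]
opening: 0.303
time: 20.98
eef_pos: [0.5279, -0.1173, 0.0132]
tcp_rot: [0.99, -0.06, -0.006, 0.125]
contact_force: [0.4, 0.2, 0.2]
opening: 0.302
t 20.98 lane [ 0.0116 -0.0012] z 0.0132 toolx brg -7.0 tilt 14.3 0.2 F [0.4 0.2 0.2] op 0.302
yel lane [-0.1726  0.0933] diam 0.063 px [344. 185.]
```

View pics/s15.png

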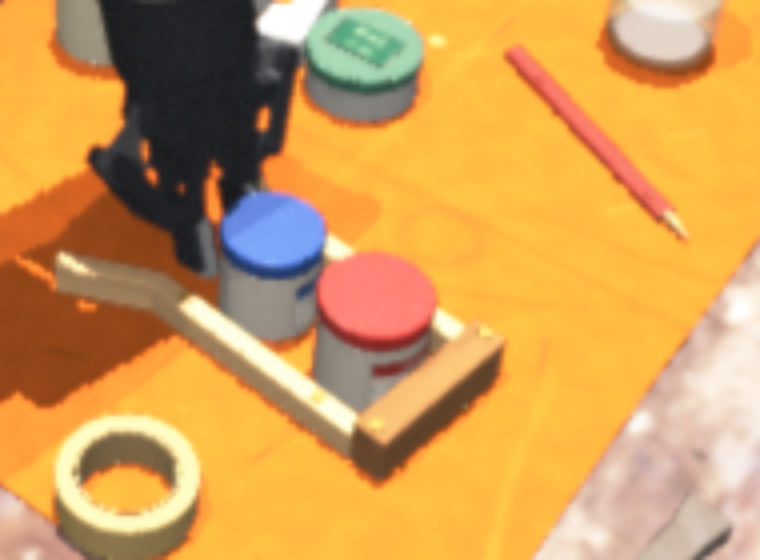

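Blue is almost touching, so I'll creep until the force rises.

```bash

python3 -m crank '0 2 0.5 0 0 0;0 2 0.5 0 0 0;0 0 0 0 0 0'
python3 -m crank '0 1.5 0.4 0 0 0;0 1.5 0.4 0 0 0;0 0 0 0 0 0'

```

```text
time: 21.45
eef_pos: [0.5273, -0.1217, 0.0132]
tcp_rot: [0.99, -0.061, -0.006, 0.125]
contact_force: [-0.1, 0.5, 0.0]
opening: 0.3
time: 21.82
eef_pos: [0.527, -0.1247, 0.0131]
tcp_rot: [0.99, -0.061, -0.006, 0.125]
contact_force: [-0.8, 1.1, -0.8]
opening: 0.301
```

```bash

python3 -m crank '0 1.5 0.4 0 0 0;0 0 0 0 0 0'
python3 -m crank '0 1.5 0.4 0 0 0;0 0 0 0 0 0'

```

```text
time: 22.08
eef_pos: [0.5268, -0.1262, 0.0132]
tcp_rot: [0.99, -0.061, -0.006, 0.125]
contact_force: [-0.2, 1.2, 0.9]
opening: 0.303
time: 22.32
eef_pos: [0.5266, -0.1274, 0.0131]
tcp_rot: [0.99, -0.061, -0.006, 0.124]
contact_force: [0.5, 2.1, -1.0]
opening: 0.296
```

```bash

python3 -m crank '0 1.5 0.4 0 0 0;0 0 0 0 0 0'
python3 -m crank '0 -8 -2 0 0 0;0 -40 -10 0 0 0;0 12 -48.5 0 0 0;0 12 -48.5 0 0 0;0 12 -48.5 0 0 0'
python3 -m crank '0 -60 0 0 0 0;0 -60 0 0 0 0;0 -60 0 0 0 0;0 0 0 0 0 0'
python3 - <<'E'
from h import *
st(); look('a16',(470,253),(440,249),(343,187))
im=optics.read_camera('scene'); cv2.imwrite('pics/s16.png',cv2.resize(im[200:340,310:500,::-1],None,fx=4,fy=4))
E
```

```text
time: 22.58
eef_pos: [0.5265, -0.1287, 0.013]
tcp_rot: [0.99, -0.061, -0.005, 0.124]
contact_force: [1.0, 5.3, 1.1]
opening: 0.301
time: 23.2
eef_pos: [0.5317, -0.0789, 0.1642]
tcp_rot: [0.99, -0.06, -0.006, 0.125]
contact_force: [0.1, -0.5, -0.1]
opening: 0.3
time: 23.7
eef_pos: [0.5524, 0.0973, 0.1166]
tcp_rot: [0.99, -0.058, -0.007, 0.125]
contact_force: [-1.1, -0.6, 0.2]
opening: 0.3
t 23.7 lane [-0.2044 -0.0022] z 0.1166 toolx brg -6.7 tilt 14.4 0.1 F [-1.1 -0.6  0.2] op 0.3
red lane [0.1083 0.0006] diam 0.057 px [472. 249.]
blue lane [ 0.0525 -0.0012] diam 0.052 px [445. 246.]
yel lane [-0.1628  0.0974] diam 0.049 px [348. 184.]
```

View pics/a16.png

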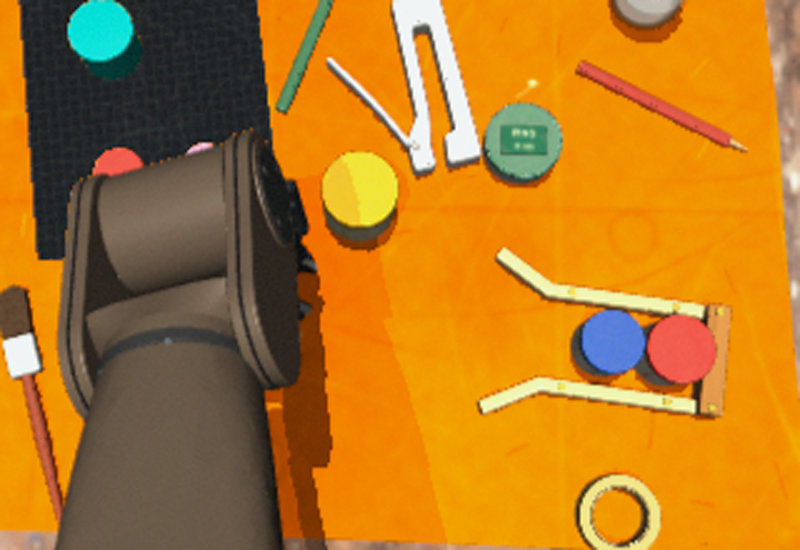

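View pics/s16.png

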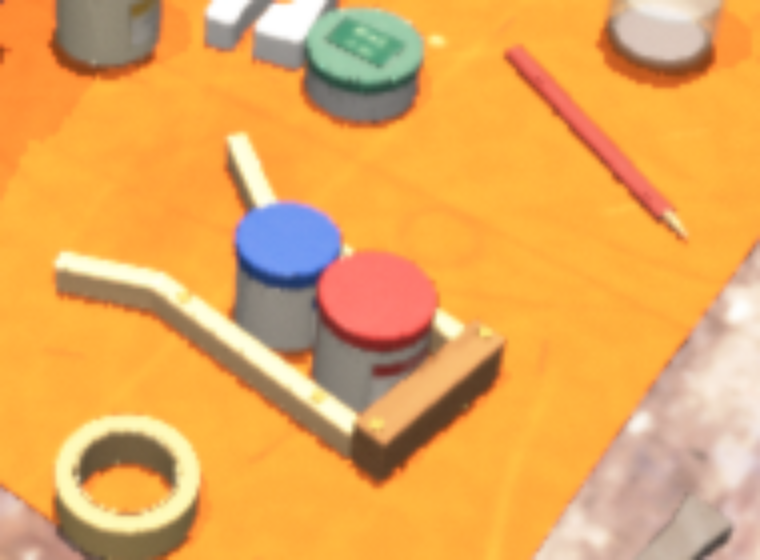

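```bash
python3 -c "
from plant import ctrl
print(ctrl.sign_off())"
```

```text
the job is handed in; nothing more can be done
None
```

The red pot stands against the stop, the blue pot stands against it, and the job is handed in at about 24 s of the 64 s allowed. `sign_off` gave no verdict.

**Red pot:** I took the larger of the two red-lidded pots. I pushed it down the lane with the tilted, half-shut fingers until the force rose to about 10 N at the stop, before touching the blue pot.

**Blue pot:** Pushing it outward from the robot's side was out of reach with the fingers behind it. For that sideways part I kept it loosely between the two fingers, with no grip or lift. I then pushed it from behind into the lane until the force rose to about 5 N against the red pot.

| Last check (top camera) | Measured, lane frame (x, y) | Allowed |
|---|---|---|
| Red pot | (0.108, 0.001) m | x 0.094 to 0.125, y ±0.015 |
| Blue pot | (0.053, -0.001) m | x above 0.03, y ±0.017 |
| Distance between the two | 56 mm | below 68 mm |

Both pots look upright and on the mat in the scene picture. The gripper was clear of everything, at 0.117 m height.

**One reading disagreed:** the final measurement of the yellow pot came out about 10 mm off. The arm's shadow lay across its lid, which made the detected patch smaller. Earlier unshadowed readings, including the last one before the arm withdrew, put it within 1 mm of its start. In the last picture it stands in the same place, so I take it as not moved.

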